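# Pin the hold-down bar of a filter cartridge holder

## Task

Swing the hold-down bar of the filter cartridge holder fully shut, into the yellow fork. Then take the quick-release pin by its red squeeze buttons and put it down through the holes of fork and bar until its collar sits on the fork, feeling for the hole rather than forcing the pin, and let go so that its balls spring out and lock it. Leave the glassware alone.

Things in the scene. Friction and masses are not known exactly. Their poses are not given: they have to be found in the camera images.
- holder: White base plate 140 x 260 x 12 mm fixed on the bench, a white and blue filter cartridge (dia 31, top at z 47) across its middle. Origin: centre of the plate's underside; z up. The bar's vertical hinge axis is at x 0, y +85 mm, the yellow fork's hole at x 0 and y from -97 to -73 mm, by its setting.
- fork_mark (a point): Inner end of the fork's adjusting range, at the height of its top face: x 0, y -69, z 62 mm in the holder's frame (same axes). The common axis of the fork's two holes lies at x 0 of this point and 4 to 28 mm from it towards -y (holder's y -97 to -73); the fork is firmly screwed there and will not give. How far is NOT measured: look or feel for it.
- fork_gap (a point): Point in the gap between the fork's plates, at mid-height, 11 mm below fork_mark (same axes). The plates are 50 (x) x 52 (y) x 6 mm, tops at z 62 and 46 in the holder's frame, each with a round vertical hole of dia 16 mm, joined by a wall at x 22 to 34 mm; open to -x, where the bar enters. Below the lower plate are 28 mm of free space.
- hold_bar (a joint): Bar angle about the hinge, rad. 0: shut on its stop, bar along the holder's -y with its end in the fork; positive: open towards -x (it points along (-sin q, -cos q)). Stays where left (friction 0.15 N m). Bar 6 mm thick, z 48 to 54. Its end, 170 mm from the hinge, has a slot 16 mm across the bar by 40 mm along it, in line with the fork's hole, wherever set, only when fully shut.
- bar_knob (a point): Point on the axis of the bar's upright blue knob (dia 20 mm, from the bar's top at z 54 to z 96 above the bench), 18 mm below its top, 85 mm from the hinge. To swing the bar, grip or push this knob.
- pin: Quick-release ball-lock pin, about 115 g, standing upright in its stand at the start. Origin: centre of the underside of its steel collar (dia 32, 5 mm thick), z up along the pin. Below it a steel shank of dia 14, 38 mm long, the last 4 mm tapering to dia 11.6. Above the collar a white handle up to z 52 with a red button on each side (+y and -y).
- pin_buttons (a point): Middle between the two red buttons, 30 mm above the pin's origin (same axes). Button faces are 18 mm wide (x) and 36 mm tall, 34 mm apart over both when free, 26 mm when squeezed. Take the pin here with the fingers closing along the pin's y; each button takes about 8 N for its full travel: grip with 20 N or more.
- pin_balls (a point): On the pin's axis between its two brass balls, 27 mm below its origin. With free buttons the balls (6 mm tall) stand out to 10.5 mm from the axis at +y and -y and cannot pass a fork hole; squeezing both buttons fully draws them in. With the collar down on the fork they are 2 mm below its lower plate; letting go then locks the pin.
- pin_tip (a point): Centre of the pin's lower end, 38 mm below the collar's underside.
- button_l (a joint): Travel of the button at the pin's +y side, m: 0 free (ball out), 0.004 fully squeezed (ball drawn in).
- button_r (a joint): Travel of the button at the pin's -y side, m: 0 free (ball out), 0.004 fully squeezed (ball drawn in).
- stand: Grey block 75 x 75 x 46 mm fixed on the bench, with a dia 25 mm hole in which the pin hangs by its collar; the balls pass this hole freely. Origin: centre of its underside.
- jar: Low glass jar with blue cap, dia 60, 85 mm tall, standing on the bench; bystander. Origin: centre of its base.
- reagent: Amber bottle with orange cap, dia 66, 125 mm tall; bystander. Origin: centre of its base.
- beaker: Glass beaker, dia 64, 75 mm tall; bystander. Origin: centre of its base.
There are look-alikes about, which are no part of the job. What is shaped like the stand but orange is not meant. Leave any turquoise look-alike of the pin alone.

How it is judged:
On the way, in this order (a step that is already met when the one before it is completed fails the run):
1. the hold-down bar is swung fully shut (within 0.012 rad of its stop) while the pin is not yet in the fork (value of joint hold_bar below 0.012 rad and distance between pin and stand below 0.06 m), for 0.2 s.
2. the squeezed pin is down through fork and bar, its tip below the fork's lower plate (z of pin_tip in the frame of holder below 0.036 m and x of pin in the frame of holder between -0.005 and 0.005 m and y of pin in the frame of holder between -0.101 and -0.069 m and angle between the z axis of pin and the z axis of holder, either way round below 0.12 rad and value of joint each of button_l, button_r above 0.002 m), for 0.1 s.
At the end, for the whole second after the job is handed in: The bar is shut (within 0.02 rad), the pin stands in the holes of fork and bar (within 0.12 rad of upright) with its collar on the fork (within 2.5 mm), both buttons are out again (less than 1 mm pressed, so the balls are out under the lower plate), and the pin is at rest, released (z of pin in the frame of holder between 0.0595 and 0.0645 m and x of pin in the frame of holder between -0.005 and 0.005 m and y of pin in the frame of holder between -0.101 and -0.069 m and angle between the z axis of pin and the z axis of holder, either way round below 0.12 rad and value of joint hold_bar below 0.02 rad and value of joint each of button_l, button_r below 0.001 m and linear speed of pin below 0.02 m/s); the robot touches nothing.
It fails at once if the pin is forced: more than 45 N between the pin and the holder, its bar or its fork (contact force between pin and holder above 45 N).
It fails at once if the jar is moved more than 20 mm or tipped over (distance of jar from where it was at the start of the episode above 0.02 m or angle between jar's own z axis and vertical above 0.5 rad).
It fails at once if the reagent is moved more than 20 mm or tipped over (distance of reagent from where it was at the start of the episode above 0.02 m or angle between reagent's own z axis and vertical above 0.5 rad).
It fails at once if the beaker is moved more than 20 mm or tipped over (distance of beaker from where it was at the start of the episode above 0.02 m or angle between beaker's own z axis and vertical above 0.5 rad).
It also fails if it takes over 72 s, if anything falls off the work surface, if the arm or the gripper's body presses on something with over 40 N, if the wrist force passes 120 N, or if a joint passes its speed limit or range.

## Robot

A 6-joint arm with a two-finger parallel gripper is mounted at the origin on the work surface. World frame = base frame: x ahead of the robot, y to its left, z up, the work surface at z = 0. Lengths are in m, angles in rad, forces in N, time in s.
With the tool pointing down it reaches from about 0.275 to 0.975 m from the base axis. Payload 8.4 kg.
Tool frame: the origin (TCP) lies on the centre line of the jaws, within the pads' length; the fingertips stand 25 mm ahead of it and the grasp point (between the pads) lies 6 mm ahead of it; z points along the fingers, y is the line along which they close (so a half turn about z gives the same grasp; the last joint's range is limited). The gripper opens to 92 mm and grips with 3 to 60 N. Pads are 20 mm wide; open, the fingers measure 128 mm over their backs; the gripper's body (75 mm by 189 mm) begins 69 mm behind the grasp point.
Start: joints at [-1.331, 0.353, 1.633, -0, 1.155, -0.002], TCP at [0.15, -0.607, 0.24] pointing down, gripper open.
Joint ranges: [-2.63, 2.63], [-0.92, 2.1], [0.06, 2.66], [-1.3, 4.44], [0, 2.69], [-3.02, 3.02]. Speed limits (rad/s): [2.22, 2.22, 2.79, 3.14, 3.14, 3.14].

## Interface

Orientations are given as a unit quaternion [x, y, z, w].
In Python, from workcell import manip gives the robot as it stands. The module is installed in compiled form; this text tells all that it offers.
- The arm moves only by the tool step_arm, never from a script. Its argument "increments" is a list of rows, each an object of numbers: "hand": the closure in counts, from 0 (fully open) to 255 (shut); "dx", "dy", "dz": the shift along the tool's x, y, z in mm; "rx", "ry", "rz": the turn, a rotation vector about the tool's x, y, z in rad. In form: [{"hand": .., "dx": .., "dy": .., "dz": .., "rx": .., "ry": .., "rz": ..}, ...]. A call has 1 to 10 rows; each row is the pose to reach, as a shift and turn from the pose commanded when the call began, along the tool's axes at that moment; what a row does not reach only later rows make up. A row lasts 1/12 s, in which the tool goes at most 41.7 mm and 7.16 degrees, less where a joint would pass 70% of its speed; a pose out of reach is approached as far as the arm can. A call with a gripper value outside its range is refused whole. The fingers move at their own pace and stop on an object; "squeeze" is the grip in N (left out, the last holds). Time passes only in rows, so rows that repeat a pose let the fingers close. It gives the time, the measured TCP pose, the force, the opening and the grip force at its end, in the units of the state.
- manip.read_state(): the state, without advancing time (a new reading comes with each control period).
- manip.camera(name): name is "side" or "top"; returns (picture, depth): 400x640x3 uint8, red, green, blue; 400x640 float32, m along the optical axis (not along the pixel's ray), 0 where there is no reading.
- manip.calibration(name): a dict with "fx", "fy", "cx", "cy" (pixels), "k1" (the pictures are not rectified: a ray, as slopes to the right and down, at radius r is drawn at 1 + k1 r^2 times it, then the intrinsics apply), "world_to_cam" (4x4, takes a point from world to camera coordinates). Camera axes: x right, y down, z forward; pixel columns grow to the right and rows downward; lengths in m; the calibration is good to about 2 mm. A picture is of the moment at which its call begins. calibration takes no time and is no camera call.
- manip.hand_in(): hands the job in; it is judged then, once.
The state is a dict: "clock": time; "joint_positions": joint angles; "qvel": joint speeds; "effort": joint torques, N m; "eef_pos": TCP position; "eef_rot": TCP orientation; "contact_force": force on the tool from outside, world axes, zero at the start; "moment": the same for the moment, N m; "grip_width": opening from 0.0 (shut) to 1.0 (fully open); "gripper_force": force on a finger pad.
Only numpy, scipy, OpenCV 4.12 (cv2) and the standard library are available. Lean on these libraries where they do the work, as an engineer would, in place of code of your own. Each camera call takes 0.05 s, during which the arm holds its last target. There are 200 camera calls.

## Working session

There is one attempt and no reset: what is moved stays moved. The work goes in short steps, Python scripts to look and compute and a tool call to move; the robot and the scene stay as the last step left them, time stands still between calls to the robot, and variables do not carry over. Pictures are saved under pics/ and viewed, at most 10 in all, crops included, and the job is handed in when it is done.

Besides the shell and the picture viewer there is one more tool, called as name(argument=value, ...), one argument or row to a line, values as JSON. step_arm: Moves the arm, as the interface text tells. Its arguments: {"type":"object","properties":{"increments":{"type":"array","items":{"type":"object","properties":{"hand":{"type":"number"},"dx":{"type":"number"},"dy":{"type":"number"},"dz":{"type":"number"},"rx":{"type":"number"},"ry":{"type":"number"},"rz":{"type":"number"}}}},"squeeze":{"type":"number"}},"required":["increments"]}

```bash
mkdir -p pics; cat > h.py <<'E'
import numpy as np, cv2
from workcell import manip
def grab(n):
    p,d=manip.camera(n); cv2.imwrite(f'pics/{n}_tmp.png',p[:,:,::-1]); np.savez(f'{n}.npz',p=p,d=d); return p,d
def ray(n,u,v):
    c=manip.calibration(n); x=np.array([(u-c['cx'])/c['fx'],(v-c['cy'])/c['fy']]); y=x.copy()
    for _ in range(20): y=x/(1+c['k1']*(y@y))
    T=np.linalg.inv(np.array(c['world_to_cam'])); return T,np.array([y[0],y[1],1.])
def atz(n,u,v,z):
    T,r=ray(n,u,v); o=T[:3,3]; d=T[:3,:3]@r; return o+d*(z-o[2])/d[2]
def atd(n,u,v,d):
    T,r=ray(n,u,v); return T[:3,3]+T[:3,:3]@r*d
def proj(n,P):
    c=manip.calibration(n); p=np.array(c['world_to_cam'])@np.r_[P,1]; s=p[:2]/p[2]; s=s*(1+c['k1']*(s@s))
    return np.array([c['fx']*s[0]+c['cx'],c['fy']*s[1]+c['cy']])
E
python3 - <<'E'
from h import *
for n in('top','side'):
    p,d=grab(n); cv2.imwrite(f'pics/{n}1.png',p[:,:,::-1]); print(n,{k:np.round(v,3).tolist() for k,v in manip.calibration(n).items()})
print(manip.read_state())
E
```

```text
top {'fx': 458.285, 'fy': 458.285, 'cx': 314.791, 'cy': 197.147, 'k1': -0.098, 'world_to_cam': [[-0.008, -1.0, -0.014, -0.039], [-0.984, 0.01, -0.18, 0.572], [0.18, 0.012, -0.984, 1.093], [0.0, 0.0, 0.0, 1.0]]}
side {'fx': 453.836, 'fy': 453.836, 'cx': 324.358, 'cy': 195.683, 'k1': -0.059, 'world_to_cam': [[0.985, -0.175, -0.004, -0.555], [-0.125, -0.688, -0.715, 0.102], [0.122, 0.704, -0.7, 1.162], [0.0, 0.0, 0.0, 1.0]]}
{'clock': 0.1, 'joint_positions': array([-1.33140785e+00,  3.53578683e-01,  1.63405647e+00, -3.43362020e-05,
        1.15521478e+00, -2.39859499e-03]), 'qvel': array([ 0.00090017, -0.00054291, -0.0004027 ,  0.00294693,  0.00064052,
       -0.00133163]), 'effort': array([ 6.22642747e-04, -5.94909132e+01, -3.34932089e+01,  7.00176833e-02,
        1.84970407e-02, -3.33603566e-05]), 'eef_pos': array([ 0.14953985, -0.60641393,  0.23894029]), 'eef_rot': array([ 9.92700239e-01,  1.20606138e-01, -8.99092485e-05, -6.22379469e-04]), 'contact_force': array([0.02888737, 0.94949507, 0.09356096]), 'moment': array([ 0.05945513,  0.00068712, -0.02041461]), 'gripper_force': 0.0, 'grip_width': 1.0018345610177697}
```

View pics/top1.png

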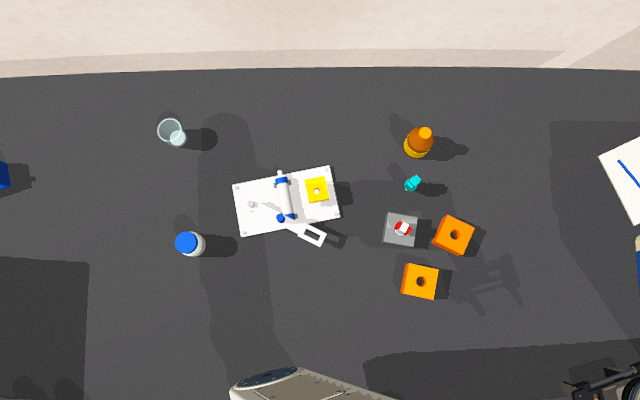

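View pics/side1.png

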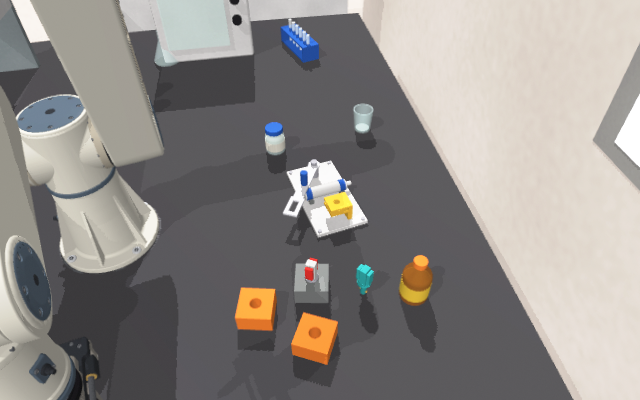

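Top picture: holder with hinge (252,204), knob (281,217), bar end (312,233) and yellow fork (317,189). The pin is in the grey stand (402,229). The orange blocks (453,235) and (420,281) and the turquoise pin (413,183) are look-alikes. The grey block holding the white and red pin fits the description. I'll confirm this in enlarged crops.

```bash
python3 - <<'E'
from h import *
p=np.load('top.npz')['p'][:,:,::-1]
cv2.imwrite('pics/c1.png',cv2.resize(p[160:260,228:348],None,fx=6,fy=6,interpolation=cv2.INTER_CUBIC))
s=np.load('side.npz')['p'][:,:,::-1]
a=cv2.resize(p[200:260,370:430],None,fx=6.6,fy=6.6,interpolation=cv2.INTER_CUBIC);b=cv2.resize(s[250:310,285:345],None,fx=6.6,fy=6.6,interpolation=cv2.INTER_CUBIC)
cv2.imwrite('pics/c2.png',np.hstack([a,b]))
E
```

```text
(no output)
```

View pics/c1.png

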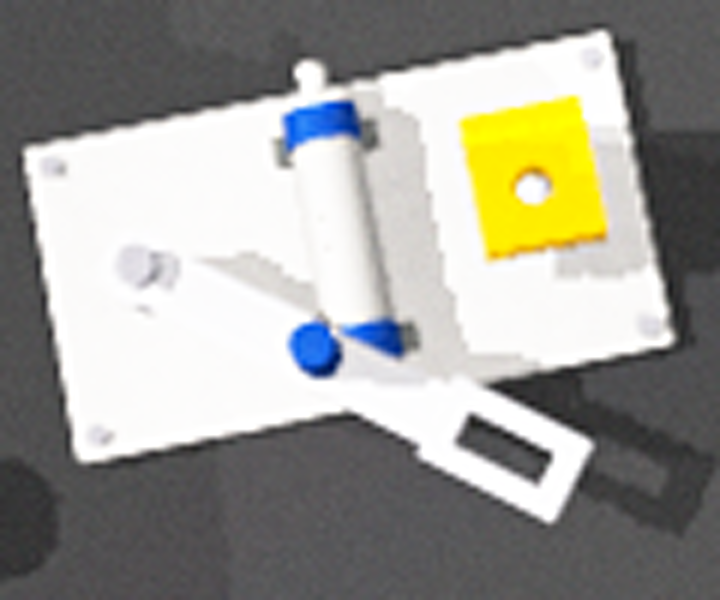

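View pics/c2.png

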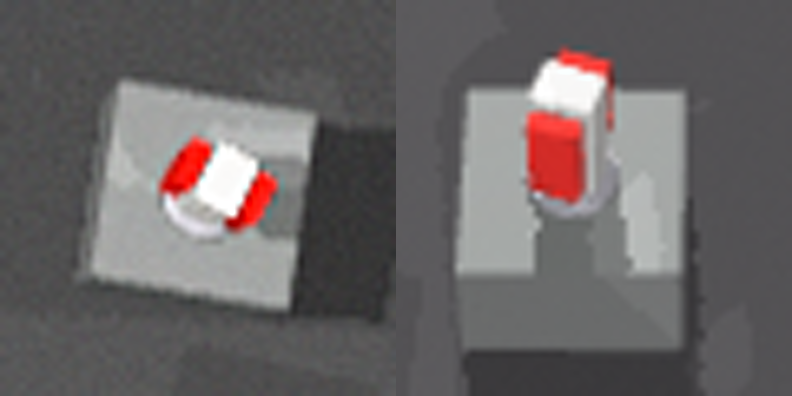

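Confirmed: the grey stand holds the white pin with red buttons (top crop, handle top at about (228,178)). The fork hole is at (533,186), the knob top at (316,345) and the plate corners at (25,148), (608,30), (675,345), (80,462) in crop 1.

```bash
cat > m.py <<'E'
from h import *
f=lambda u,v,s,x0,y0:((u+.5)/s-.5+x0,(v+.5)/s-.5+y0)
c1=lambda u,v,z:atz('top',*f(u,v,6,228,160),z)
c2=lambda u,v,z:atz('top',*f(u,v,6.6,370,200),z)
c3=lambda u,v,z:atz('side',*f(u,v,6.6,285,250),z)
TL,TR,BR,BL=[c1(u,v,.012) for u,v in((25,148),(608,30),(675,345),(80,462))]
C=(TL+TR+BR+BL)/4; y=(TL+BL-TR-BR)[:2]; x=(TL+TR-BL-BR)[:2]
print('sizes',np.linalg.norm(y)/2,np.linalg.norm(x)/2,'C',C)
ay=np.arctan2(-y[0],y[1]); ax=np.arctan2(x[1],x[0]); print('yaw',ay,ax)
a=(ay*260+ax*140)/400; R=np.array([[np.cos(a),-np.sin(a)],[np.sin(a),np.cos(a)]])
inh=lambda P:R.T@(P[:2]-C[:2])*1000
toh=lambda hx,hy:C[:2]+R@np.array([hx,hy])/1000
if __name__=='__main__':
    k=c1(316,345,.096); print('knob',k,inh(k)); hk=inh(k)-[0,85]; print('r',np.hypot(*hk),'q',np.arctan2(-hk[0],-hk[1]))
    h=c1(533,186,.062); print('hole',h,inh(h))
    print('hinge', inh(c1(138,265,.06)))
    print('fork corners',[inh(c1(u,v,.062)).round(1).tolist() for u,v in((462,120),(579,98),(607,237),(491,258))])
    for n,q in(('white top',[(224,141),(258,167),(238,218),(196,190)]),):
        P=np.array([c2(*w,.098) for w in q]);print(n,P.mean(0)); 
        for i in range(4):
            d=P[(i+1)%4]-P[i]; print(np.linalg.norm(d),np.arctan2(d[1],d[0]))
    print('stand',np.mean([c2(*w,.046) for w in((120,80),(316,115),(290,312),(92,272))],0))
    Q=[c3(*w,.098) for w in((562,60),(609,72),(590,114),(530,95))];print('side white',np.mean(Q,0))
    s=np.load('side.npz')
    # depth top of pin
    d=np.load('top.npz')['d']; u,v=f(228,178,6.6,370,200); print('depth top', atd('top',u,v,d[int(round(v)),int(round(u))]))
E
python3 m.py
```

```text
sizes 0.2591074264685493 0.14066427934566783 C [0.57123383 0.03298807 0.012     ]
yaw 0.1901746860159277 0.19232362435707412
knob [0.5160268  0.03854286 0.096     ] [-53.14972696  15.93042942]
r 87.15216036272248 q 0.6558710455900212
hole [ 0.58624325 -0.04793615  0.062     ] [ -0.62022314 -82.30204486]
hinge [-0.18739152 84.34863477]
fork corners [[32.7, -58.9], [32.1, -108.4], [-27.7, -107.9], [-26.8, -59.4]]
white top [ 0.48982886 -0.25580602  0.098     ]
0.015263770387262239 -2.247120729633364
0.019962668419960763 2.7307859630203106
0.017955460184958107 0.9625877320456465
0.020648089031009457 -0.5506393054940117
stand [ 0.49011616 -0.25592335  0.046     ]
side white [ 0.61808368 -0.27528742  0.098     ]
depth top [ 0.49010509 -0.25533605  0.09864145]
```

```bash
cat > go.py <<'E'
from m import *
from scipy.spatial.transform import Rotation as Ro
def go(P,yawx=None):
    "tool-frame mm to world P; rz to bring tool x to world angle yawx"
    s=manip.read_state(); r=Ro.from_quat(s['eef_rot']); M=r.as_matrix()
    d=r.inv().apply(np.array(P)-s['eef_pos'])*1000; o=[d.round(1).tolist()]
    if yawx is not None: o.append(round(float((np.arctan2(M[1,0],M[0,0])-yawx+np.pi/2)%np.pi-np.pi/2),3))
    return o,'tilt',M[:,2].round(4)
E
python3 - <<'E' | tail -12
from go import *
print('hinge',toh(0,85),'a',a)
for h in((-95,14),(-72,14),(-20,2)): print(h,toh(*h),go([*toh(*h),.2],a),go([*toh(*h),.088]))
# pin button axis
p=np.load('top.npz')['p'].astype(int)
m=(p[...,0]>150)&(p[...,1]<70)&(p[...,2]<70); m[:200]=0;m[260:]=0;m[:,:380]=0;m[:,425:]=0
n,l,st,c=cv2.connectedComponentsWithStats(m.astype(np.uint8)); print(st,c)
for i in range(1,n): print(atz('top',*c[i],.085))
c4=lambda u,v,z:atz('side',*f(u-396,v,6.6,285,250),z)
print('side',np.mean([c4(*w,.098) for w in((562,62),(605,76),(592,114),(532,97))],0))
E
```

```text
hinge [0.55510347 0.11644352] a 0.19092681443532897
(-95, 14) [0.47530333 0.02870562] ([[468.4, -538.6, 39.6], 0.051], 'tilt', array([-3.0e-04,  1.2e-03, -1.0e+00])) ([[468.4, -538.4, 151.6]], 'tilt', array([-3.0e-04,  1.2e-03, -1.0e+00]))
(-72, 14) [0.49788539 0.03307031] ([[491.3, -537.4, 39.6], 0.051], 'tilt', array([-3.0e-04,  1.2e-03, -1.0e+00])) ([[491.3, -537.3, 151.6]], 'tilt', array([-3.0e-04,  1.2e-03, -1.0e+00]))
(-20, 2) [0.55121772 0.03115635] ([[542.7, -522.8, 39.6], 0.051], 'tilt', array([-3.0e-04,  1.2e-03, -1.0e+00])) ([[542.7, -522.6, 151.6]], 'tilt', array([-3.0e-04,  1.2e-03, -1.0e+00]))
[[     0      0    640    400 255938]
 [   394    221      8      8     35]
 [   404    226      8      9     27]] [[319.47995608 199.49326399]
 [397.77142857 224.97142857]
 [408.03703704 230.33333333]]
[ 0.49564832 -0.24268265  0.085     ]
[ 0.48243893 -0.26690135  0.085     ]
side [ 0.49083435 -0.25295463  0.098     ]
```

step_arm(
  increments=[
    {"hand": 255,"dx": 468,"dy": -539,"dz": 20,"rz": 0.051},
    {"hand": 255,"dx": 468,"dy": -539,"dz": 20,"rz": 0.051},
    {"hand": 255,"dx": 468,"dy": -539,"dz": 20,"rz": 0.051},
    {"hand": 255,"dx": 468,"dy": -539,"dz": 20,"rz": 0.051},
    {"hand": 255,"dx": 468,"dy": -539,"dz": 20,"rz": 0.051},
    {"hand": 255,"dx": 468,"dy": -539,"dz": 20,"rz": 0.051},
    {"hand": 255,"dx": 468,"dy": -539,"dz": 20,"rz": 0.051},
    {"hand": 255,"dx": 468,"dy": -539,"dz": 20,"rz": 0.051},
    {"hand": 255,"dx": 468,"dy": -539,"dz": 20,"rz": 0.051},
    {"hand": 255,"dx": 468,"dy": -539,"dz": 20,"rz": 0.051},
  ],
  squeeze=30,
)

```text
validation failed for argument at $.in...
```

```bash
python3 - <<'E' | tail -1
from go import *
print(go([*toh(-95,14),.2],a))
E
```

```text
([[468.4, -538.6, 39.6], 0.051], 'tilt', array([-3.0e-04,  1.2e-03, -1.0e+00]))
```

step_arm(
  increments=[
    {"hand": 255,"dx": 468,"dy": -539,"dz": 20,"rx": 0,"ry": 0,"rz": 0.051},
    {"hand": 255,"dx": 468,"dy": -539,"dz": 20,"rx": 0,"ry": 0,"rz": 0.051},
    {"hand": 255,"dx": 468,"dy": -539,"dz": 20,"rx": 0,"ry": 0,"rz": 0.051},
    {"hand": 255,"dx": 468,"dy": -539,"dz": 20,"rx": 0,"ry": 0,"rz": 0.051},
    {"hand": 255,"dx": 468,"dy": -539,"dz": 20,"rx": 0,"ry": 0,"rz": 0.051},
    {"hand": 255,"dx": 468,"dy": -539,"dz": 20,"rx": 0,"ry": 0,"rz": 0.051},
    {"hand": 255,"dx": 468,"dy": -539,"dz": 20,"rx": 0,"ry": 0,"rz": 0.051},
    {"hand": 255,"dx": 468,"dy": -539,"dz": 20,"rx": 0,"ry": 0,"rz": 0.051},
    {"hand": 255,"dx": 468,"dy": -539,"dz": 20,"rx": 0,"ry": 0,"rz": 0.051},
    {"hand": 255,"dx": 468,"dy": -539,"dz": 20,"rx": 0,"ry": 0,"rz": 0.051},
  ],
  squeeze=30,
)

```text
clock: 0.93
eef_pos: [0.3397, -0.2342, 0.2278]
eef_rot: [0.995, 0.095, 0.0, 0.0]
contact_force: [1.0, -0.2, 0.5]
grip_width: 0.3
gripper_force: 0.0
```

step_arm(
  increments=[
    {"hand": 255,"dx": 183,"dy": -232,"dz": 0,"rx": 0,"ry": 0,"rz": 0},
    {"hand": 255,"dx": 183,"dy": -232,"dz": 0,"rx": 0,"ry": 0,"rz": 0},
    {"hand": 255,"dx": 183,"dy": -232,"dz": 0,"rx": 0,"ry": 0,"rz": 0},
    {"hand": 255,"dx": 183,"dy": -232,"dz": 0,"rx": 0,"ry": 0,"rz": 0},
    {"hand": 255,"dx": 183,"dy": -232,"dz": 0,"rx": 0,"ry": 0,"rz": 0},
    {"hand": 255,"dx": 183,"dy": -232,"dz": 0,"rx": 0,"ry": 0,"rz": 0},
    {"hand": 255,"dx": 183,"dy": -232,"dz": 0,"rx": 0,"ry": 0,"rz": 0},
    {"hand": 255,"dx": 183,"dy": -232,"dz": 0,"rx": 0,"ry": 0,"rz": 0},
    {"hand": 255,"dx": 183,"dy": -232,"dz": 40,"rx": 0,"ry": 0,"rz": 0},
    {"hand": 255,"dx": 183,"dy": -232,"dz": 80,"rx": 0,"ry": 0,"rz": 0},
  ],
)

```text
clock: 1.77
eef_pos: [0.4771, 0.0273, 0.1486]
eef_rot: [0.995, 0.096, 0.003, 0.0]
contact_force: [0.7, -0.3, -1.4]
grip_width: 0.006
gripper_force: 0.0
```

```bash
python3 - <<'E' | tail -3
from go import *
s=manip.read_state(); print(s['eef_pos'],inh(s['eef_pos']),s['contact_force'])
print(go([*toh(-95,14),.088],a)); print(go([*toh(-26,4),.088]))
E
```

```text
[0.47712197 0.02734674 0.14856357] [-93.47228875  12.32068692] [ 0.69322335 -0.34101076 -1.39072457]
([[-1.8, -1.7, 60.6], 0.002], 'tilt', array([ 5.3e-03,  1.0e-04, -1.0e+00]))
([[67.1, 8.4, 60.9]], 'tilt', array([ 5.3e-03,  1.0e-04, -1.0e+00]))
```

step_arm(
  increments=[
    {"hand": 255,"dx": -2,"dy": -2,"dz": 40,"rx": 0,"ry": 0,"rz": 0},
    {"hand": 255,"dx": -2,"dy": -2,"dz": 60,"rx": 0,"ry": 0,"rz": 0},
    {"hand": 255,"dx": 4,"dy": 0,"dz": 60,"rx": 0,"ry": 0,"rz": 0},
    {"hand": 255,"dx": 12,"dy": 1,"dz": 60,"rx": 0,"ry": 0,"rz": 0},
    {"hand": 255,"dx": 20,"dy": 2,"dz": 60,"rx": 0,"ry": 0,"rz": 0},
    {"hand": 255,"dx": 28,"dy": 3,"dz": 60,"rx": 0,"ry": 0,"rz": 0},
    {"hand": 255,"dx": 36,"dy": 4,"dz": 60,"rx": 0,"ry": 0,"rz": 0},
    {"hand": 255,"dx": 44,"dy": 5,"dz": 60,"rx": 0,"ry": 0,"rz": 0},
    {"hand": 255,"dx": 52,"dy": 6,"dz": 60,"rx": 0,"ry": 0,"rz": 0},
    {"hand": 255,"dx": 60,"dy": 7,"dz": 60,"rx": 0,"ry": 0,"rz": 0},
  ],
)

```text
clock: 2.6
eef_pos: [0.5368, 0.0303, 0.0896]
eef_rot: [0.995, 0.095, 0.001, 0.0]
contact_force: [-2.6, -2.9, 0.3]
grip_width: 0.006
gripper_force: 1.6
```

```bash
python3 - <<'E' | tail -1
from go import *
s=manip.read_state(); print(s['eef_pos'],inh(s['eef_pos']),s['contact_force'])
E
```

```text
[0.53676649 0.0303114  0.0896422 ] [-34.34897813   3.91279852] [-2.55807764 -2.91410771  0.34224065]
```

step_arm(
  increments=[
    {"hand": 255,"dx": 3,"dy": 1,"dz": 0,"rx": 0,"ry": 0,"rz": 0},
    {"hand": 255,"dx": 6,"dy": 1,"dz": 0,"rx": 0,"ry": 0,"rz": 0},
    {"hand": 255,"dx": 8,"dy": 2,"dz": 0,"rx": 0,"ry": 0,"rz": 0},
    {"hand": 255,"dx": 10,"dy": 2,"dz": 0,"rx": 0,"ry": 0,"rz": 0},
    {"hand": 255,"dx": 11,"dy": 2,"dz": 0,"rx": 0,"ry": 0,"rz": 0},
    {"hand": 255,"dx": 12,"dy": 2,"dz": 0,"rx": 0,"ry": 0,"rz": 0},
    {"hand": 255,"dx": 12,"dy": 2,"dz": 0,"rx": 0,"ry": 0,"rz": 0},
  ],
)

```text
clock: 3.18
eef_pos: [0.5477, 0.0313, 0.088]
eef_rot: [0.995, 0.095, 0.0, -0.0]
contact_force: [-1.4, -0.5, 0.2]
grip_width: 0.005
gripper_force: 0.4
```

step_arm(
  increments=[
    {"hand": 255,"dx": 1,"dy": 0,"dz": 0,"rx": 0,"ry": 0,"rz": 0},
    {"hand": 255,"dx": 2,"dy": 0,"dz": 0,"rx": 0,"ry": 0,"rz": 0},
    {"hand": 255,"dx": 2.5,"dy": 0,"dz": 0,"rx": 0,"ry": 0,"rz": 0},
    {"hand": 255,"dx": 3,"dy": 0,"dz": 0,"rx": 0,"ry": 0,"rz": 0},
  ],
)

```text
clock: 3.52
eef_pos: [0.5503, 0.0317, 0.0878]
eef_rot: [0.995, 0.095, -0.0, 0.0]
contact_force: [-4.1, -2.7, 3.3]
grip_width: 0.004
gripper_force: 2.0
```

step_arm(
  increments=[
    {"hand": 255,"dx": 0.5,"dy": 0,"dz": 0,"rx": 0,"ry": 0,"rz": 0},
    {"hand": 255,"dx": 1,"dy": 0,"dz": 0,"rx": 0,"ry": 0,"rz": 0},
    {"hand": 255,"dx": 1.5,"dy": 0,"dz": 0,"rx": 0,"ry": 0,"rz": 0},
    {"hand": 255,"dx": 1.5,"dy": 0,"dz": 0,"rx": 0,"ry": 0,"rz": 0},
  ],
)

```text
clock: 3.85
eef_pos: [0.5504, 0.0317, 0.0878]
eef_rot: [0.995, 0.095, -0.002, 0.0]
contact_force: [-7.7, -3.9, 6.0]
grip_width: 0.007
gripper_force: 4.1
```

step_arm(
  increments=[
    {"hand": 255,"dx": 1,"dy": 0,"dz": 0,"rx": 0,"ry": 0,"rz": 0},
    {"hand": 255,"dx": 1.5,"dy": 0,"dz": 0,"rx": 0,"ry": 0,"rz": 0},
    {"hand": 255,"dx": 1.5,"dy": 0,"dz": 0,"rx": 0,"ry": 0,"rz": 0},
    {"hand": 255,"dx": 1.5,"dy": 0,"dz": 0,"rx": 0,"ry": 0,"rz": 0},
  ],
)

```text
clock: 4.18
eef_pos: [0.5505, 0.0318, 0.0877]
eef_rot: [0.995, 0.095, -0.003, 0.0]
contact_force: [-12.1, -4.8, 10.5]
grip_width: 0.006
gripper_force: 6.5
```

```bash
python3 - <<'E' | tail -1
from go import *
s=manip.read_state(); print(s['eef_pos'],inh(s['eef_pos']),s['contact_force'])
E
```

```text
[0.55052569 0.0317754  0.08768217] [-20.56198062   2.73912744] [-12.14359504  -4.82468334  10.51520392]
```

step_arm(
  increments=[
    {"hand": 255,"dx": -12,"dy": 0,"dz": 0,"rx": 0,"ry": 0,"rz": 0},
    {"hand": 255,"dx": -45,"dy": 0,"dz": 0,"rx": 0,"ry": 0,"rz": 0},
    {"hand": 0,"dx": -60,"dy": 0,"dz": -40,"rx": 0,"ry": 0,"rz": 0},
    {"hand": 0,"dx": -60,"dy": 40,"dz": -62,"rx": 0,"ry": 0,"rz": 0.1},
    {"hand": 0,"dx": -60,"dy": 80,"dz": -62,"rx": 0,"ry": 0,"rz": 0.2},
    {"hand": 0,"dx": -60,"dy": 120,"dz": -62,"rx": 0,"ry": 0,"rz": 0.3},
    {"hand": 0,"dx": -60,"dy": 160,"dz": -62,"rx": 0,"ry": 0,"rz": 0.4},
    {"hand": 0,"dx": -60,"dy": 180,"dz": -62,"rx": 0,"ry": 0,"rz": 0.5},
    {"hand": 0,"dx": -60,"dy": 200,"dz": -62,"rx": 0,"ry": 0,"rz": 0.6},
    {"hand": 0,"dx": -60,"dy": 200,"dz": -62,"rx": 0,"ry": 0,"rz": 0.7},
  ],
)

```text
clock: 5.02
eef_pos: [0.534, -0.1788, 0.1502]
eef_rot: [0.967, -0.255, 0.001, 0.0]
contact_force: [0.0, 0.9, 0.1]
grip_width: 0.565
gripper_force: 0.0
```

```bash
python3 - <<'E' | tail -4
from go import *
p,d=grab('top'); cv2.imwrite('pics/c3.png',cv2.resize(p[160:260,228:348,::-1],None,fx=6,fy=6,interpolation=cv2.INTER_CUBIC))
s=manip.read_state(); print(s['eef_pos'],s['contact_force'])
# pin y axis angle 1.04 -> tool x angle 1.04-pi/2
print(go([.4900,-.2555,.13],1.04-np.pi/2)); print(go([.49,-.2555,.082]))
E
```

```text
yaw 0.1901746860159277 0.19232362435707412
[ 0.53341887 -0.17731559  0.15004506] [-0.20833899 -0.01192236 -0.28328108]
([[1.5, 89.4, 20.0], 0.007], 'tilt', array([ 1.8e-03, -4.0e-04, -1.0e+00]))
([[1.4, 89.5, 68.0]], 'tilt', array([ 1.8e-03, -4.0e-04, -1.0e+00]))
```

View pics/c3.png

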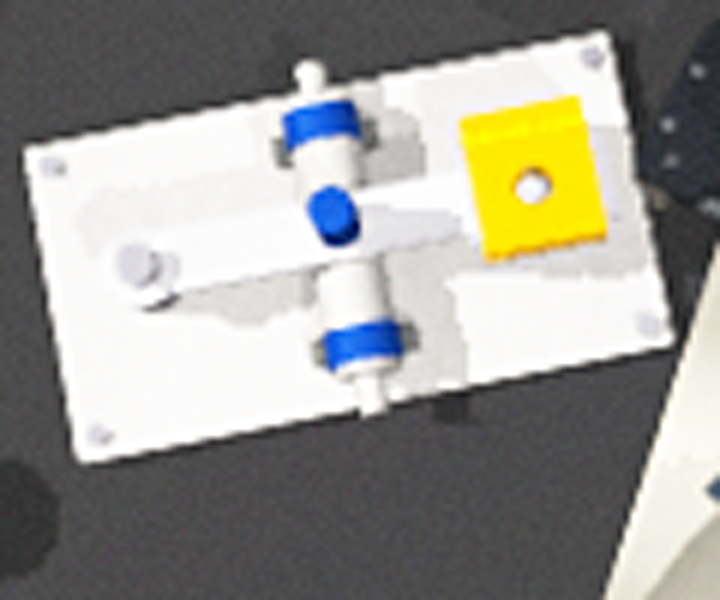

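The bar is shut: the knob top is at (333,212) on the bar line, and the fork hole is still at (533,187). Next is the pin.

step_arm(
  increments=[
    {"hand": 0,"dx": 1.5,"dy": 40,"dz": 0,"rx": 0,"ry": 0,"rz": 0},
    {"hand": 0,"dx": 1.5,"dy": 80,"dz": 0,"rx": 0,"ry": 0,"rz": 0},
    {"hand": 0,"dx": 1.5,"dy": 89.5,"dz": 0,"rx": 0,"ry": 0,"rz": 0},
    {"hand": 0,"dx": 1.5,"dy": 89.5,"dz": 15,"rx": 0,"ry": 0,"rz": 0},
    {"hand": 0,"dx": 1.5,"dy": 89.5,"dz": 35,"rx": 0,"ry": 0,"rz": 0},
    {"hand": 0,"dx": 1.5,"dy": 89.5,"dz": 55,"rx": 0,"ry": 0,"rz": 0},
    {"hand": 0,"dx": 1.5,"dy": 89.5,"dz": 68,"rx": 0,"ry": 0,"rz": 0},
    {"hand": 0,"dx": 1.5,"dy": 89.5,"dz": 68,"rx": 0,"ry": 0,"rz": 0},
  ],
)

```text
clock: 5.73
eef_pos: [0.489, -0.2529, 0.0795]
eef_rot: [0.968, -0.251, -0.002, -0.001]
contact_force: [-0.0, 0.8, -0.2]
grip_width: 1.0
gripper_force: 0.0
```

```bash
python3 - <<'E' | tail -2
from go import *
s=manip.read_state(); print(s['eef_pos'],s['contact_force'],s['grip_width']); print(go([.49,-.2555,.082],1.04-np.pi/2))
E
```

```text
[ 0.4889814  -0.25293732  0.07954083] [-0.0306064   0.82062136 -0.23887596] 0.9996913896837544
([[2.1, 1.7, -2.5], 0.024], 'tilt', array([-0.003,  0.002, -1.   ]))
```

step_arm(
  increments=[
    {"hand": 0,"dx": 1,"dy": 0.5,"dz": -1,"rx": 0,"ry": 0,"rz": 0},
    {"hand": 0,"dx": 1,"dy": 0.5,"dz": -1,"rx": 0,"ry": 0,"rz": 0},
    {"hand": 0,"dx": 1,"dy": 0.5,"dz": -1,"rx": 0,"ry": 0,"rz": 0},
  ],
)

```text
clock: 5.98
eef_pos: [0.4918, -0.2554, 0.0841]
eef_rot: [0.968, -0.251, 0.001, 0.0]
contact_force: [0.2, -0.2, 1.2]
grip_width: 0.999
gripper_force: 0.0
```

```bash
python3 - <<'E' | tail -2
from go import *
s=manip.read_state(); print(s['eef_pos'],s['contact_force'],s['grip_width']); print(go([.49,-.2555,.082],1.04-np.pi/2))
E
```

```text
[ 0.49177331 -0.25541803  0.08411116] [ 0.20614164 -0.21687506  1.1563436 ] 0.9989552714294164
([[-1.5, 0.9, 2.1], 0.022], 'tilt', array([ 1.9e-03, -9.0e-04, -1.0e+00]))
```

step_arm(
  increments=[
    {"hand": 60,"dx": -1,"dy": 0.5,"dz": 1,"rx": 0,"ry": 0,"rz": 0.02},
    {"hand": 120,"dx": -1,"dy": 0.5,"dz": 1,"rx": 0,"ry": 0,"rz": 0.02},
    {"hand": 180,"dx": -1,"dy": 0.5,"dz": 1,"rx": 0,"ry": 0,"rz": 0.02},
    {"hand": 255,"dx": -1,"dy": 0.5,"dz": 1,"rx": 0,"ry": 0,"rz": 0.02},
    {"hand": 255,"dx": -1,"dy": 0.5,"dz": 1,"rx": 0,"ry": 0,"rz": 0.02},
    {"hand": 255,"dx": -1,"dy": 0.5,"dz": 1,"rx": 0,"ry": 0,"rz": 0.02},
    {"hand": 255,"dx": -1,"dy": 0.5,"dz": 1,"rx": 0,"ry": 0,"rz": 0.02},
    {"hand": 255,"dx": -1,"dy": 0.5,"dz": 1,"rx": 0,"ry": 0,"rz": 0.02},
  ],
  squeeze=35,
)

```text
clock: 6.65
eef_pos: [0.4896, -0.2551, 0.0819]
eef_rot: [0.965, -0.262, -0.0, -0.0]
contact_force: [0.1, 0.3, 0.7]
grip_width: 0.442
gripper_force: 0.0
```

```bash
python3 - <<'E' | tail -2
from go import *
s=manip.read_state(); print(s['eef_pos'],s['contact_force'],s['grip_width']*92,s['gripper_force']); print(go([.49,-.2555,.082],1.04-np.pi/2))
E
```

```text
[ 0.48961826 -0.25514877  0.08188136] [0.11538081 0.33154251 0.69879266] 40.64246306680656 0.0
([[0.5, 0.1, -0.1], 0.002], 'tilt', array([-1.e-04,  0.e+00, -1.e+00]))
```

step_arm(
  increments=[
    {"hand": 255,"dx": 0,"dy": 0,"dz": 0,"rx": 0,"ry": 0,"rz": 0},
    {"hand": 255,"dx": 0,"dy": 0,"dz": 0,"rx": 0,"ry": 0,"rz": 0},
    {"hand": 255,"dx": 0,"dy": 0,"dz": 0,"rx": 0,"ry": 0,"rz": 0},
    {"hand": 255,"dx": 0,"dy": 0,"dz": 0,"rx": 0,"ry": 0,"rz": 0},
    {"hand": 255,"dx": 0,"dy": 0,"dz": 0,"rx": 0,"ry": 0,"rz": 0},
    {"hand": 255,"dx": 0,"dy": 0,"dz": 0,"rx": 0,"ry": 0,"rz": 0},
    {"hand": 255,"dx": 0,"dy": 0,"dz": 0,"rx": 0,"ry": 0,"rz": 0},
  ],
)

```text
clock: 7.23
eef_pos: [0.4897, -0.2552, 0.082]
eef_rot: [0.965, -0.262, 0.0, 0.0]
contact_force: [-1.2, 0.7, 3.9]
grip_width: 0.27
gripper_force: 35.0
```

step_arm(
  increments=[
    {"hand": 255,"dx": 0,"dy": 0,"dz": -5,"rx": 0,"ry": 0,"rz": 0},
    {"hand": 255,"dx": 0,"dy": 0,"dz": -15,"rx": 0,"ry": 0,"rz": 0},
    {"hand": 255,"dx": 0,"dy": 0,"dz": -30,"rx": 0,"ry": 0,"rz": 0},
    {"hand": 255,"dx": 0,"dy": 0,"dz": -45,"rx": 0,"ry": 0,"rz": 0},
    {"hand": 255,"dx": 0,"dy": 0,"dz": -60,"rx": 0,"ry": 0,"rz": 0},
    {"hand": 255,"dx": 0,"dy": 0,"dz": -65,"rx": 0,"ry": 0,"rz": 0},
    {"hand": 255,"dx": 0,"dy": 0,"dz": -65,"rx": 0,"ry": 0,"rz": 0},
  ],
)

```text
clock: 7.82
eef_pos: [0.4906, -0.2556, 0.1486]
eef_rot: [0.965, -0.262, 0.001, 0.0]
contact_force: [0.7, -0.1, -0.7]
grip_width: 0.271
gripper_force: 35.0
```

```bash
python3 - <<'E' | tail -4
from go import *
p,d=grab('side'); 
s=manip.read_state(); print(s['eef_pos'],s['contact_force'],s['grip_width']*92)
u=proj('side',s['eef_pos']-[0,0,.05]); print(u)
x,y=int(u[0])-30,int(u[1])-30
cv2.imwrite('pics/c4.png',cv2.resize(p[y:y+70,x:x+60,::-1],None,fx=8,fy=8,interpolation=cv2.INTER_CUBIC)); print(x,y,'tip',(proj('side',s['eef_pos']-[0,0,.074])-[x,y])*8,'orig',(proj('side',s['eef_pos']-[0,0,.036])-[x,y])*8)
# yaw so fingers close along holder x: tool y along holder x
print(go([.5862,-.0479,.146],a-np.pi/2))
E
```

```text
[ 0.48998557 -0.25529913  0.14756259] [-0.49285144 -0.52215107 -0.26608033] 24.696316203790968
[311.13981087 263.82130417]
281 233 tip [243.2913504  299.91782809] orig [239.81679337 214.57295943]
([[-21.7, -227.6, 1.5], 0.851], 'tilt', array([ 1.3e-03, -7.0e-04, -1.0e+00]))
```

View pics/c4.png

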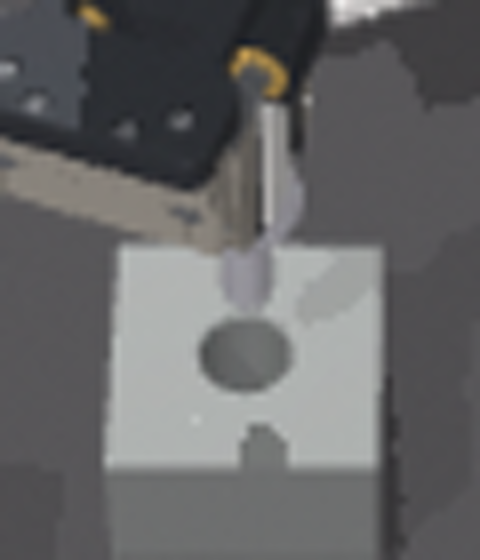

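step_arm(
  increments=[
    {"hand": 255,"dx": -3,"dy": -30,"dz": 0,"rx": 0,"ry": 0,"rz": 0},
    {"hand": 255,"dx": -6,"dy": -65,"dz": 0,"rx": 0,"ry": 0,"rz": 0},
    {"hand": 255,"dx": -10,"dy": -100,"dz": 0,"rx": 0,"ry": 0,"rz": 0},
    {"hand": 255,"dx": -13,"dy": -135,"dz": 0,"rx": 0,"ry": 0,"rz": 0},
    {"hand": 255,"dx": -16,"dy": -170,"dz": 0,"rx": 0,"ry": 0,"rz": 0},
    {"hand": 255,"dx": -19,"dy": -200,"dz": 0,"rx": 0,"ry": 0,"rz": 0},
    {"hand": 255,"dx": -21,"dy": -220,"dz": 0,"rx": 0,"ry": 0,"rz": 0},
    {"hand": 255,"dx": -22,"dy": -227.5,"dz": 0,"rx": 0,"ry": 0,"rz": 0},
    {"hand": 255,"dx": -22,"dy": -227.5,"dz": 0,"rx": 0,"ry": 0,"rz": 0},
    {"hand": 255,"dx": -22,"dy": -227.5,"dz": 0,"rx": 0,"ry": 0,"rz": 0},
  ],
)

```text
clock: 8.7
eef_pos: [0.5847, -0.0479, 0.1461]
eef_rot: [0.965, -0.261, -0.001, 0.0]
contact_force: [-0.8, -0.3, -0.4]
grip_width: 0.267
gripper_force: 35.0
```

```bash
python3 - <<'E' | tail -4
from go import *
p,d=grab('side'); 
s=manip.read_state(); print(s['eef_pos'],s['contact_force'],s['grip_width']*92)
# hole estimate from yellow mask in the first top image
P=np.load('top.npz')['p'].astype(int); m=((P[...,0]>180)&(P[...,2]<90)).astype(np.uint8); m[:165]=0;m[210:]=0;m[:,:295]=0;m[:,335:]=0
cs,hi=cv2.findContours(m,cv2.RETR_CCOMP,cv2.CHAIN_APPROX_NONE)
for c,hh in zip(cs,hi[0]):
    if hh[3]>=0 and len(c)>6: e=cv2.boundingRect(c); q=c[:,0].mean(0); print('hole',q,e,atz('top',*q,.062),end=' ')
print()
h=np.array([.5862,-.0479,.062]); u=proj('side',h); x,y=int(u[0])-40,int(u[1])-45
cv2.imwrite('pics/c5.png',cv2.resize(p[y:y+75,x:x+80,::-1],None,fx=8,fy=8,interpolation=cv2.INTER_CUBIC)); print(x,y,'hole',(u-[x,y])*8,'tip',(proj('side',s['eef_pos']-[0,0,.074])-[x,y])*8)
print(go([.5862,-.0479,.146],1.04-np.pi/2))
E
```

```text
[ 0.58470393 -0.0484002   0.14628003] [-0.16732814 -0.07602167 -0.83014796] 25.028258294682804
hole [316.5        190.88888889] (313, 187, 8, 8) [ 0.58546854 -0.04813652  0.062     ] 
296 157 hole [321.3446053  362.93088039] tip [317.47368635 341.76358118]
([[1.0, -1.2, 0.3], 0.002], 'tilt', array([-1.4e-03, -3.0e-04, -1.0e+00]))
```

View pics/c5.png

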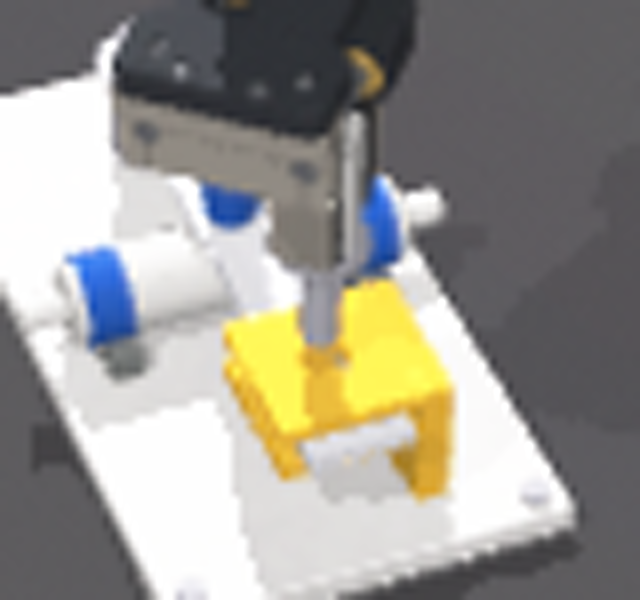

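The pin hangs upright over the fork hole, with its tip at (320,345), and the bar end shows in the fork. Now a slow descent to feel for the hole.

step_arm(
  increments=[
    {"hand": 255,"dx": 0.6,"dy": -0.7,"dz": 0,"rx": 0,"ry": 0,"rz": 0},
    {"hand": 255,"dx": 0.6,"dy": -0.7,"dz": 3,"rx": 0,"ry": 0,"rz": 0},
    {"hand": 255,"dx": 0.6,"dy": -0.7,"dz": 6,"rx": 0,"ry": 0,"rz": 0},
    {"hand": 255,"dx": 0.6,"dy": -0.7,"dz": 8,"rx": 0,"ry": 0,"rz": 0},
    {"hand": 255,"dx": 0.6,"dy": -0.7,"dz": 9.5,"rx": 0,"ry": 0,"rz": 0},
    {"hand": 255,"dx": 0.6,"dy": -0.7,"dz": 10.5,"rx": 0,"ry": 0,"rz": 0},
    {"hand": 255,"dx": 0.6,"dy": -0.7,"dz": 11.5,"rx": 0,"ry": 0,"rz": 0},
    {"hand": 255,"dx": 0.6,"dy": -0.7,"dz": 12,"rx": 0,"ry": 0,"rz": 0},
  ],
)

```text
clock: 9.42
eef_pos: [0.5864, -0.0473, 0.1348]
eef_rot: [0.965, -0.262, -0.0, 0.0]
contact_force: [0.8, 0.1, -0.8]
grip_width: 0.272
gripper_force: 35.0
```

step_arm(
  increments=[
    {"hand": 255,"dx": 0,"dy": 0,"dz": 1,"rx": 0,"ry": 0,"rz": 0},
    {"hand": 255,"dx": 0,"dy": 0,"dz": 2,"rx": 0,"ry": 0,"rz": 0},
    {"hand": 255,"dx": 0,"dy": 0,"dz": 3,"rx": 0,"ry": 0,"rz": 0},
    {"hand": 255,"dx": 0,"dy": 0,"dz": 3,"rx": 0,"ry": 0,"rz": 0},
  ],
)

```text
clock: 9.75
eef_pos: [0.5863, -0.0473, 0.1317]
eef_rot: [0.965, -0.261, -0.0, 0.0]
contact_force: [-0.5, 0.9, -0.3]
grip_width: 0.272
gripper_force: 35.0
```

Tip at about z 57.7 mm with no contact force, so it is in the upper hole. I'll go on in small steps.

step_arm(
  increments=[
    {"hand": 255,"dx": 0,"dy": 0,"dz": 1,"rx": 0,"ry": 0,"rz": 0},
    {"hand": 255,"dx": 0,"dy": 0,"dz": 2,"rx": 0,"ry": 0,"rz": 0},
    {"hand": 255,"dx": 0,"dy": 0,"dz": 3,"rx": 0,"ry": 0,"rz": 0},
    {"hand": 255,"dx": 0,"dy": 0,"dz": 4,"rx": 0,"ry": 0,"rz": 0},
    {"hand": 255,"dx": 0,"dy": 0,"dz": 5,"rx": 0,"ry": 0,"rz": 0},
    {"hand": 255,"dx": 0,"dy": 0,"dz": 5,"rx": 0,"ry": 0,"rz": 0},
  ],
)

```text
clock: 10.25
eef_pos: [0.5863, -0.0474, 0.1267]
eef_rot: [0.965, -0.262, -0.0, 0.0]
contact_force: [-0.9, -0.4, -0.6]
grip_width: 0.27
gripper_force: 35.0
```

step_arm(
  increments=[
    {"hand": 255,"dx": 0,"dy": 0,"dz": 1,"rx": 0,"ry": 0,"rz": 0},
    {"hand": 255,"dx": 0,"dy": 0,"dz": 2,"rx": 0,"ry": 0,"rz": 0},
    {"hand": 255,"dx": 0,"dy": 0,"dz": 3,"rx": 0,"ry": 0,"rz": 0},
    {"hand": 255,"dx": 0,"dy": 0,"dz": 4,"rx": 0,"ry": 0,"rz": 0},
    {"hand": 255,"dx": 0,"dy": 0,"dz": 5,"rx": 0,"ry": 0,"rz": 0},
    {"hand": 255,"dx": 0,"dy": 0,"dz": 6,"rx": 0,"ry": 0,"rz": 0},
    {"hand": 255,"dx": 0,"dy": 0,"dz": 7,"rx": 0,"ry": 0,"rz": 0},
    {"hand": 255,"dx": 0,"dy": 0,"dz": 7,"rx": 0,"ry": 0,"rz": 0},
  ],
)

```text
clock: 10.92
eef_pos: [0.5863, -0.0474, 0.1197]
eef_rot: [0.965, -0.262, -0.0, 0.0]
contact_force: [-0.4, -0.7, -1.7]
grip_width: 0.262
gripper_force: 35.0
```

step_arm(
  increments=[
    {"hand": 255,"dx": 0,"dy": 0,"dz": 1,"rx": 0,"ry": 0,"rz": 0},
    {"hand": 255,"dx": 0,"dy": 0,"dz": 2,"rx": 0,"ry": 0,"rz": 0},
    {"hand": 255,"dx": 0,"dy": 0,"dz": 3,"rx": 0,"ry": 0,"rz": 0},
    {"hand": 255,"dx": 0,"dy": 0,"dz": 4,"rx": 0,"ry": 0,"rz": 0},
    {"hand": 255,"dx": 0,"dy": 0,"dz": 5,"rx": 0,"ry": 0,"rz": 0},
    {"hand": 255,"dx": 0,"dy": 0,"dz": 6,"rx": 0,"ry": 0,"rz": 0},
    {"hand": 255,"dx": 0,"dy": 0,"dz": 6,"rx": 0,"ry": 0,"rz": 0},
  ],
)

```text
clock: 11.5
eef_pos: [0.5862, -0.0473, 0.1137]
eef_rot: [0.965, -0.262, -0.0, 0.0]
contact_force: [0.5, 0.8, -1.7]
grip_width: 0.269
gripper_force: 35.0
```

step_arm(
  increments=[
    {"hand": 255,"dx": 0,"dy": 0,"dz": 1.5,"rx": 0,"ry": 0,"rz": 0},
    {"hand": 255,"dx": 0,"dy": 0,"dz": 3,"rx": 0,"ry": 0,"rz": 0},
    {"hand": 255,"dx": 0,"dy": 0,"dz": 4.5,"rx": 0,"ry": 0,"rz": 0},
    {"hand": 255,"dx": 0,"dy": 0,"dz": 6,"rx": 0,"ry": 0,"rz": 0},
    {"hand": 255,"dx": 0,"dy": 0,"dz": 7.5,"rx": 0,"ry": 0,"rz": 0},
    {"hand": 255,"dx": 0,"dy": 0,"dz": 9,"rx": 0,"ry": 0,"rz": 0},
    {"hand": 255,"dx": 0,"dy": 0,"dz": 10,"rx": 0,"ry": 0,"rz": 0},
    {"hand": 255,"dx": 0,"dy": 0,"dz": 11,"rx": 0,"ry": 0,"rz": 0},
    {"hand": 255,"dx": 0,"dy": 0,"dz": 12,"rx": 0,"ry": 0,"rz": 0},
    {"hand": 255,"dx": 0,"dy": 0,"dz": 12,"rx": 0,"ry": 0,"rz": 0},
  ],
)

```text
clock: 12.33
eef_pos: [0.5863, -0.0473, 0.1017]
eef_rot: [0.965, -0.261, -0.0, 0.0]
contact_force: [0.3, 0.0, -1.4]
grip_width: 0.27
gripper_force: 35.0
```

step_arm(
  increments=[
    {"hand": 255,"dx": 0,"dy": 0,"dz": 0.7,"rx": 0,"ry": 0,"rz": 0},
    {"hand": 255,"dx": 0,"dy": 0,"dz": 1.4,"rx": 0,"ry": 0,"rz": 0},
    {"hand": 255,"dx": 0,"dy": 0,"dz": 2,"rx": 0,"ry": 0,"rz": 0},
    {"hand": 255,"dx": 0,"dy": 0,"dz": 2.6,"rx": 0,"ry": 0,"rz": 0},
    {"hand": 255,"dx": 0,"dy": 0,"dz": 3,"rx": 0,"ry": 0,"rz": 0},
    {"hand": 255,"dx": 0,"dy": 0,"dz": 3,"rx": 0,"ry": 0,"rz": 0},
  ],
)

```text
clock: 12.83
eef_pos: [0.5863, -0.0473, 0.0988]
eef_rot: [0.965, -0.262, -0.0, 0.0]
contact_force: [0.0, 0.1, -0.2]
grip_width: 0.268
gripper_force: 35.0
```

step_arm(
  increments=[
    {"hand": 255,"dx": 0,"dy": 0,"dz": 0.4,"rx": 0,"ry": 0,"rz": 0},
    {"hand": 255,"dx": 0,"dy": 0,"dz": 0.8,"rx": 0,"ry": 0,"rz": 0},
    {"hand": 255,"dx": 0,"dy": 0,"dz": 1.2,"rx": 0,"ry": 0,"rz": 0},
    {"hand": 255,"dx": 0,"dy": 0,"dz": 1.2,"rx": 0,"ry": 0,"rz": 0},
  ],
)

```text
clock: 13.17
eef_pos: [0.5865, -0.0474, 0.0981]
eef_rot: [0.965, -0.262, 0.0, -0.0]
contact_force: [-1.2, -0.5, 3.5]
grip_width: 0.265
gripper_force: 35.0
```

step_arm(
  increments=[
    {"hand": 255,"dx": 0,"dy": 0,"dz": 0.4,"rx": 0,"ry": 0,"rz": 0},
    {"hand": 255,"dx": 0,"dy": 0,"dz": 0.8,"rx": 0,"ry": 0,"rz": 0},
    {"hand": 255,"dx": 0,"dy": 0,"dz": 0.8,"rx": 0,"ry": 0,"rz": 0},
  ],
)

```text
clock: 13.42
eef_pos: [0.5865, -0.0474, 0.098]
eef_rot: [0.965, -0.262, 0.0, -0.0]
contact_force: [-4.7, -0.0, 11.8]
grip_width: 0.269
gripper_force: 35.0
```

The collar is seated: force 11.8 N with no further travel. Now I'll let go.

step_arm(
  increments=[
    {"hand": 100,"dx": 0,"dy": 0,"dz": -0.7,"rx": 0,"ry": 0,"rz": 0},
    {"hand": 60,"dx": 0,"dy": 0,"dz": -0.7,"rx": 0,"ry": 0,"rz": 0},
    {"hand": 60,"dx": 0,"dy": 0,"dz": -0.7,"rx": 0,"ry": 0,"rz": 0},
    {"hand": 60,"dx": 0,"dy": 0,"dz": -0.7,"rx": 0,"ry": 0,"rz": 0},
    {"hand": 60,"dx": 0,"dy": 0,"dz": -0.7,"rx": 0,"ry": 0,"rz": 0},
    {"hand": 60,"dx": 0,"dy": 0,"dz": -0.7,"rx": 0,"ry": 0,"rz": 0},
  ],
)

```text
clock: 13.92
eef_pos: [0.5864, -0.0473, 0.0975]
eef_rot: [0.965, -0.262, -0.0, 0.0]
contact_force: [0.6, 0.1, -0.1]
grip_width: 0.68
gripper_force: 0.0
```

step_arm(
  increments=[
    {"hand": 60,"dx": 0,"dy": 0,"dz": -15,"rx": 0,"ry": 0,"rz": 0},
    {"hand": 60,"dx": 0,"dy": 0,"dz": -40,"rx": 0,"ry": 0,"rz": 0},
    {"hand": 60,"dx": 0,"dy": 0,"dz": -75,"rx": 0,"ry": 0,"rz": 0},
    {"hand": 60,"dx": 0,"dy": 0,"dz": -110,"rx": 0,"ry": 0,"rz": 0},
    {"hand": 60,"dx": -20,"dy": 20,"dz": -130,"rx": 0,"ry": 0,"rz": 0},
    {"hand": 60,"dx": -40,"dy": 60,"dz": -130,"rx": 0,"ry": 0,"rz": 0},
    {"hand": 60,"dx": -40,"dy": 100,"dz": -130,"rx": 0,"ry": 0,"rz": 0},
    {"hand": 60,"dx": -40,"dy": 140,"dz": -130,"rx": 0,"ry": 0,"rz": 0},
    {"hand": 60,"dx": -40,"dy": 180,"dz": -130,"rx": 0,"ry": 0,"rz": 0},
    {"hand": 60,"dx": -40,"dy": 180,"dz": -130,"rx": 0,"ry": 0,"rz": 0},
  ],
)

```text
clock: 14.75
eef_pos: [0.4578, -0.1869, 0.2278]
eef_rot: [0.965, -0.263, -0.0, 0.001]
contact_force: [-0.8, -0.2, 0.2]
grip_width: 0.764
gripper_force: 0.0
```

```bash
python3 - <<'E' | tail -1
from go import *
p,d=grab('side'); q,e=grab('top')
A=cv2.resize(p[150:230,285:365,::-1],(400,400),interpolation=cv2.INTER_CUBIC);B=cv2.resize(q[160:240,270:350,::-1],(400,400),interpolation=cv2.INTER_CUBIC)
cv2.imwrite('pics/c6.png',np.hstack([A,B]))
pr=lambda n,z:(((proj(n,[.5863,-.0473,z])-([285,150] if n=='side' else [270,160]))*5).round())
print([pr(n,z) for n in('side','top') for z in(.114,.067)])
E
```

```text
[array([257., 187.]), array([256., 254.]), array([230., 132.]), array([231., 151.])]
```

View pics/c6.png

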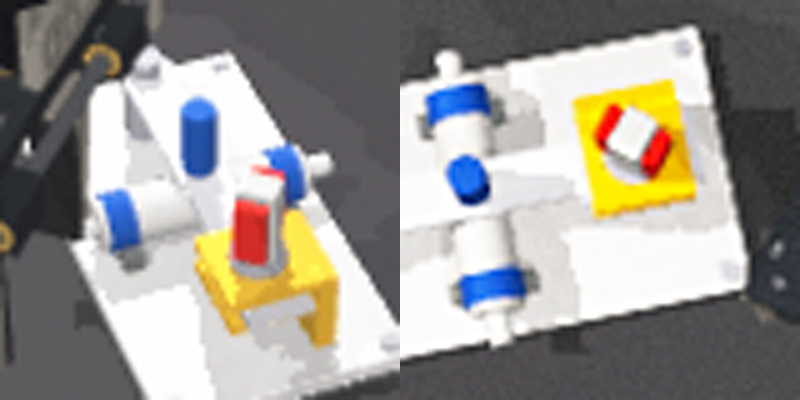

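```bash
python3 - <<'E' | tail -3
from go import *
d=np.load('top.npz')['d']
w=[atd('top',u,v,d[v,u]) for v in range(180,198) for u in range(306,330)]
w=np.array(w); t=w[w[:,2]>.105]; print(len(t),t.mean(0),np.percentile(t[:,2],[10,50,90]))
k=w[(w[:,2]<.07)&(w[:,2]>.055)]; print('fork',np.median(k[:,2]))
E
```

```text
yaw 0.1901746860159277 0.19232362435707412
122 [ 0.58205029 -0.0472358   0.12828968] [0.10664278 0.11074448 0.11500652]
fork 0.06132622789692532
```

The pin stands in the fork, handle top at (237,135) in the top half, with the collar on the fork. The depth agrees with a seated collar.

```bash
python3 -c "
from workcell import manip; print(manip.hand_in())"
```

```text
the job is handed in; nothing more can be done
None
```

The bar is shut and the pin sits in the fork with its collar down and the gripper off it; the job is handed in, but no verdict came back and I did not directly check that the balls sprang out.

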